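# Park the snack tray in its stop and hold up a roll with the tongs

### The job

On the office desk, push the snack tray so that it sits square and flush in the inner corner of the L-shaped wooden tray stop, against both rails. Then take the tongs in the gripper, close them on the small round roll and lift it at least 10 cm clear of the desk, never touching the roll with the fingers, leaving the long bun on the tray and the tray flush in its corner, and not bumping the white mug. Finish while holding: the program ends with the roll still clamped in the lifted tongs, held still.

Things in the scene. Friction and masses are not known exactly. Their poses are not given: they have to be found in the camera images.
- stop: L-shaped wooden tray stop, fixed to the desk at a position and yaw that vary. Origin: the inner corner at desk level. One rail (its inner face is the plane x = 0, from y = -230 to +20 mm) lies on the far side at x = 0 to 20 mm; the other (its inner face is y = 0, from x = -200 to 0 mm) lies on the left at y = 0 to 20 mm. Rails 16 mm tall. The tray belongs at negative x and negative y.
- tray: Loose shallow plywood tray, 170 mm (x) by 210 mm (y), rim 14 mm tall, walls 4 mm, inner floor about 4 mm above the desk, mass about 0.3 kg (varies by a third). Origin: centre of its underside. Its axes are within 0.3 rad of those of the stop; it slides on the desk under a push of a few newtons on the rim.
- tray_corner (a point): The tray's outer far-left bottom corner (x = +85 mm, y = +105 mm in the tray's frame), which must meet the stop's inner corner (origin of the stop).
- roll: Small round bread roll standing on the tray: diameter 46 mm, 43 mm tall, sides upright from 8 to 30 mm above its underside, flat bottom, about 50 g. Origin: centre of its underside.
- roll_center (a point): Centre of the roll, 21.5 mm above its underside.
- bun: Long bun, 95 mm (its x) by 40 mm by 34 mm tall, beside the roll on the tray, about 100 mm away centre to centre along the tray's y; stays on the tray. Roll and bun may swap sides. Origin: centre of its underside.
- tongs: Sprung steel U-shaped tongs, about 105 g, lying flat on the desk with the arms side by side, to be picked from above. Origin: on the mid-plane at the underside, midway along the two black grip pads, near the balance point. x points from the bow (ends at x = -117 mm) to the jaws (end at +123 mm), y across the arms, z up. Arms hinge at x = -100 mm. Keep the underside above rim and rails (16 mm).
- tongs_jaw (a point): Midpoint between the jaws: x = +104 mm, 13 mm above the underside, in the frame of the tongs. Jaw plates: x = +85 to +123 mm, 26 mm tall, 3.5 mm thick, about 75 mm apart inside at rest, 44 mm with the arms parallel (the jaw gap shrinks twice as much as the width over the pads).
- tongs_left (a joint): Closing angle of each tongs arm (the two move alike): 0 at rest, open; 0.08 with the arms parallel, about 0.075 when closed on the roll; 0.10 is the stop.
- mug: White mug, radius 40 mm, 90 mm tall, standing on the far right of the desk; a bystander. Origin: centre of its underside.
- tongs_grip (a point): Where to grip the tongs: midpoint between the black pads (x = 0, 12 mm above the underside). Pads 60 mm long, 24 mm tall from the underside; 56 mm over their outer faces at rest, 41 mm when closed on the roll. The spring needs 6 N at the pads to start closing, 9 N at full closing; 15 to 25 N holds the roll well, and 48 mm over the pads carries the tongs with jaws still open.
Mind the look-alikes: they are no part of the job. Leave any pink look-alike of the roll alone. What is shaped like the bun but red is not meant.

How it is judged:
By the outcome, as a careful person would: the job done as asked, in the order asked, and still so for the second after the job is handed in, while the arm keeps its last pose, push and grip.
It also fails if it takes over 64 s, if anything falls off the work surface, if the arm or the gripper's body presses on something with over 40 N, if the wrist force passes 120 N, or if a joint passes its speed limit or range.

### The arm

A 7-joint arm with a two-finger parallel gripper is mounted at the origin on the work surface. World frame = base frame: x ahead of the robot, y to its left, z up, the work surface at z = 0. Lengths are in m, angles in rad, forces in N, time in s.
With the tool pointing down it reaches from about 0.35 to 0.9 m from the base axis. Payload 8.1 kg.
Tool frame: the origin (TCP) lies midway between the tips of the shut fingers; the grasp point (between the pads) lies ctrl.grip_depth behind it (ctrl.grip_depth is the distance from the TCP to the grasp point, in m); z points along the fingers, y is the line along which they close (so a half turn about z gives the same grasp; the last joint's range is limited). The gripper opens to 92 mm and grips with 3 to 60 N. Pads are 19 mm wide; open, the fingers measure 130 mm over their backs; the gripper's body (75 mm by 190 mm) begins 47 mm behind the grasp point.
Start: joints at [-1.354, 0.434, 0.025, 1.573, -0.012, 1.134, -0.075], TCP at [0.197, 0.593, 0.227] pointing down, gripper open.
Joint ranges: [-2.62, 2.62], [-0.44, 2.09], [-1.27, 1.32], [0.08, 2.57], [-1.32, 4.46], [0.12, 2], [-2.74, 2.74]. Speed limits (rad/s): [2.22, 2.22, 3.01, 3.01, 3.14, 3.14, 3.14].

### API

Orientations are given as [roll, pitch, yaw] about the fixed x, y, z axes, in that order (R = Rz(yaw) Ry(pitch) Rx(roll)).
In Python, from workcell import ctrl gives the robot as it stands.
- The arm moves only by the tool jog_arm, never from a script. Its arguments are lists of equal length, an entry for each row: "hand": the gripper's target within -1 to 1 (shut at 1, half-way at 0, fully open at -1); "translation": the shift along the tool's x, y, z in m, a list of three; "spin": the turn about the tool's z in rad. A call has 1 to 20 rows; each row shifts and turns the commanded pose from where the row before left it, along the tool's axes as they then stand; what a row does not reach is not made up. A row lasts 1/8 s, in which the tool goes at most 62.5 mm and 10.7 degrees, less where a joint would pass 70% of its speed; a pose out of reach is approached as far as the arm can. A call is refused whole if a number of a shift passes 0.0625 or a number of a turn 0.188, either way. A call with a gripper value outside its range is refused whole. The fingers move at their own pace and stop on an object; "force" is the grip in N (left out, the last holds). Time passes only in rows, so rows that do not move let the fingers close. It gives the time, the measured TCP pose, the force and the opening at its end, in the units of the state.
- ctrl.read_state(): the state, without advancing time (a new reading comes with each control period).
- ctrl.capture(name): name is "scene" or "top" or "wrist"; returns a dict with "color" (420x560x3 uint8, red, green, blue), "z_map" (420x560 float32, m along the optical axis (not along the pixel's ray), 0 where there is no reading), "vfov" (degrees; the focal length in pixels is half the picture's height over the tangent of half this angle, whatever the lens; pixels are square), "cx", "cy" (the principal point, pixels), "distortion" ([k1, k2, p1, p2, k3] as OpenCV has them; the pictures are not rectified), "rvec" (rotation vector, rad) and "tvec" (3), from world to camera coordinates, as OpenCV has them. Camera axes: x right, y down, z forward; pixel columns grow to the right and rows downward; lengths in m; the calibration is good to about 2 mm. A picture is of the moment at which its call begins.
- ctrl.finish_job(): hands the job in, once; it reports no verdict.
The state is a dict: "time": time; "joint_pos": joint angles; "qd": joint speeds; "tau": joint torques, N m; "ee_pos": TCP position; "ee_rot": TCP orientation; "contact_force": force on the tool from outside, world axes, zero at the start; "moment": the same for the moment, N m; "width": opening from 0.0 (shut) to 1.0 (fully open).
Only numpy, scipy, OpenCV 4.12 (cv2) and the standard library are available. Lean on these libraries where they do the work, as an engineer would, in place of code of your own. Each camera call takes 0.05 s, during which the arm holds its last target. There are 200 camera calls.

## Working session

There is one attempt and no reset: what is moved stays moved. The work goes in short steps, Python scripts to look and compute and a tool call to move; the robot and the scene stay as the last step left them, time stands still between calls to the robot, and variables do not carry over. Pictures are saved under pics/ and viewed, on a budget of 10 in all, crops included, one or two more only if the job needs it, and the job is handed in when it is done.

Besides the shell and the picture viewer there is one more tool, called in YAML: its name, and indented under it one key for each argument. jog_arm: Moves the arm, as the interface text tells. Its arguments: {"type":"object","properties":{"hand":{"type":"array"},"translation":{"type":"array"},"spin":{"type":"array"},"force":{"type":"number"}},"required":["hand","translation","spin"]}

```bash
ls; mkdir -p pics; cat > h.py <<'E'
import numpy as np, cv2
from workcell import ctrl
def cam(n):
    c=ctrl.capture(n); h=c["color"].shape[0]
    f=h/2/np.tan(np.radians(c["vfov"])/2)
    c["K"]=np.array([[f,0,c["cx"]],[0,f,c["cy"]],[0,0,1]]); c["D"]=np.array(c["distortion"],float)
    c["R"]=cv2.Rodrigues(np.array(c["rvec"],float))[0]; c["t"]=np.array(c["tvec"],float); return c
def ray(c,px,z):
    u=cv2.undistortPoints(np.array(px,float).reshape(-1,1,2),c["K"],c["D"]).reshape(-1,2)
    d=np.c_[u,np.ones(len(u))]@c["R"]; o=-c["R"].T@c["t"]
    return o+d*((z-o[2])/d[:,2])[:,None]
def pts(c):
    "world point for every pixel from depth"
    h,w=c["z_map"].shape; g=np.stack(np.meshgrid(np.arange(w),np.arange(h)),-1).reshape(-1,1,2).astype(float)
    u=cv2.undistortPoints(g,c["K"],c["D"]).reshape(-1,2); z=c["z_map"].reshape(-1,1)
    return ((np.c_[u,np.ones(len(u))]*z-c["t"])@c["R"]).reshape(h,w,3)
def save(c,n): cv2.imwrite("pics/"+n,c["color"][:,:,::-1])
E
python3 - <<'E'
from h import *
s=ctrl.read_state(); print(s, ctrl.grip_depth)
for n in("top","scene"):
    c=cam(n); save(c,n+"0.png"); np.save(n+"0.npy",pts(c)); print(n,-c["R"].T@c["t"],c["R"][2])
E
```

```text
pics
{'time': 0.0, 'joint_pos': array([-1.35362008,  0.43523453,  0.0249543 ,  1.57409004, -0.01160082,
        1.13397682, -0.07509257]), 'qd': array([ 0.00137764,  0.00220898,  0.00175088,  0.00090125, -0.00042807,
       -0.00150305, -0.00095307]), 'tau': array([-8.52232952e-04, -6.67831564e+01,  9.84518901e-01, -3.14477599e+01,
       -6.06882828e-02,  4.22964175e-02,  1.83741481e-04]), 'ee_pos': array([0.19635662, 0.59282493, 0.2259403 ]), 'ee_rot': array([-3.14003456e+00,  1.33885092e-04,  2.82177080e+00]), 'contact_force': array([0.16869217, 0.53941436, 0.36005367]), 'moment': array([ 0.04715176, -0.02776694, -0.00612318]), 'width': 0.9990020781832604} 0.0188
top [ 0.5109123  -0.01040728  0.82392968] [ 0.11560323  0.03973009 -0.99250059]
scene [ 0.90271338 -0.38083058  0.84619812] [-0.33389834  0.40816596 -0.84965431]
```

View pics/top0.png

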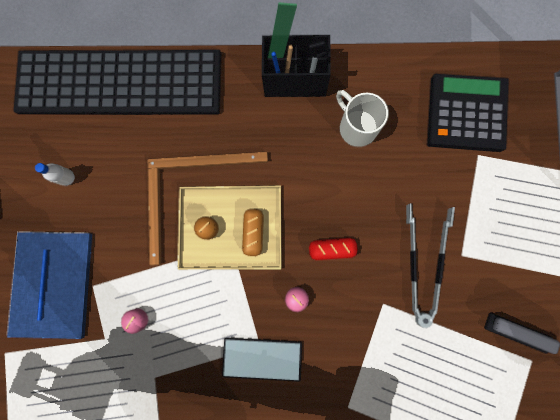

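View pics/scene0.png

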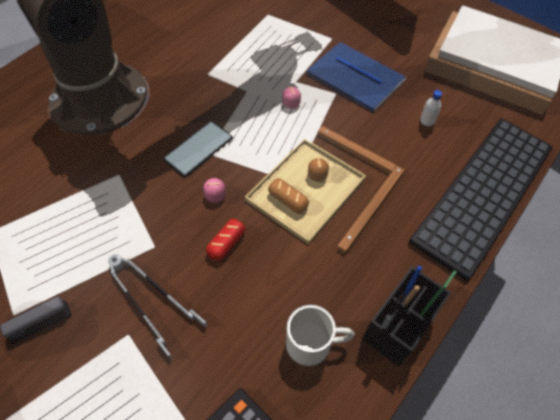

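The top view (up is +x, left is +y) shows:
- The stop's inner corner is near px (159,166), and the tray spans (180–282, 186–269).
- The roll is at (206,228) and the bun at (252,232).
- The tongs have their bow at (425,320) and jaws at (410,210) and (450,212).
- The mug is at (363,120).
- The red bun (333,248) and the pink balls (297,300) and (134,321) are decoys.

The scene view agrees. Next I'll measure positions.

```bash
cat >> h.py <<'E'
def big(m): 
    n,l,s,_=cv2.connectedComponentsWithStats(m.astype(np.uint8)); return l==1+np.argmax(s[1:,4])
E
python3 - <<'E'
from h import *
for n in("top","scene"):
    c=cam(n); P=pts(c); hsv=cv2.cvtColor(c["color"],cv2.COLOR_RGB2HSV); Z=P[...,2]
    print(n)
    if n=="top":
        for nm,(u,v) in dict(rail=(210,160),rail2=(155,215),tray=(230,200),rim=(230,187),desk=(350,200),roll=(206,228),bun=(252,232),pad=(413,265),pad2=(440,265),arm=(409,240)).items(): print(nm,hsv[v,u],P[v,u].round(4))
    m=(hsv[...,0]>=18)&(hsv[...,0]<=32)&(hsv[...,1]>50)&(hsv[...,2]>120)
    m=big(cv2.morphologyEx(m.astype(np.uint8),cv2.MORPH_CLOSE,np.ones((5,5))))
    k=max(cv2.findContours(m.astype(np.uint8),cv2.RETR_EXTERNAL,2)[0],key=cv2.contourArea)
    q=ray(c,k.reshape(-1,2),.014)[:,:2]; r=cv2.minAreaRect((q*1000).astype(np.float32)); print("tray rect mm",r, cv2.boxPoints(r).round(0).tolist())
E
```

```text
top
rail [ 13 151 154] [0.7169 0.1549 0.0141]
rail2 [ 13 152 166] [0.6011 0.2646 0.0153]
tray [ 23  95 228] [0.6348 0.1128 0.0034]
rim [ 21 100 204] [0.66   0.1116 0.0153]
desk [ 11 159  96] [ 0.6367 -0.1352 -0.0009]
roll [ 15 171 185] [0.5726 0.152  0.0473]
bun [ 17 134 223] [0.5663 0.0628 0.0362]
pad [111  94  19] [ 0.5055 -0.2522  0.0223]
pad2 [143  54  19] [ 0.5061 -0.3037  0.0226]
arm [ 11 159  82] [ 5.554e-01 -2.525e-01 -1.000e-04]
tray rect mm ((578.341552734375, 113.00360107421875), (170.5497589111328, 209.96823120117188), 0.6654523015022278) [[492.0, 217.0], [494.0, 7.0], [665.0, 9.0], [662.0, 219.0]]
scene
tray rect mm ((580.1152954101562, 110.2299575805664), (171.3380126953125, 212.4044189453125), 1.0045623779296875) [[493.0, 215.0], [496.0, 3.0], [668.0, 6.0], [664.0, 218.0]]
```

```bash
python3 - <<'E'
from h import *
def line(q):
    vx,vy,x,y=cv2.fitLine((q*1000).astype(np.float32),cv2.DIST_HUBER,0,.01,.01).ravel(); return (x,y),np.arctan2(vy,vx)
for n in("top","scene"):
    c=cam(n); P=pts(c); hsv=cv2.cvtColor(c["color"],cv2.COLOR_RGB2HSV); X,Y,Z=np.moveaxis(P,-1,0)
    print(n)
    m=(Z>.012)&(Z<.020)&(hsv[...,0]<17)&(hsv[...,1]>120)&(hsv[...,2]>100)
    far=m&(X>.68)&(X<.78)&(Y>.03)&(Y<.23); lef=m&(X>.50)&(X<.68)&(Y>.22)&(Y<.31)
    (a,fa),(b,fb)=line(P[far][:,:2]),line(P[lef][:,:2])
    print("far",a,fa,far.sum(),"left",b,fb,lef.sum())
    da,db=np.array([np.cos(fa),np.sin(fa)]),np.array([np.cos(fb),np.sin(fb)])
    s=np.linalg.solve(np.c_[da,-db],np.array(b)-a); ctr=a+s[0]*da
    yaw=(np.arctan2(*( -da*np.sign(da[1])*[1,-1] )[[0,1]]) if 0 else np.arctan(-da[0]/da[1])); 
    e=np.array([np.cos(yaw),np.sin(yaw)]); nn=np.array([-e[1],e[0]])
    print("yaw far",yaw,"yaw left",np.arctan(db[1]/db[0]),"corner mm",ctr-10*e-10*nn)
    for nm,(x,y) in dict(roll=(.572,.152),bun=(.566,.063)).items():
        k=(Z>.025)&(abs(X-x)<.06)&(abs(Y-y)<.04); q=P[k]*1000; r=cv2.minAreaRect(q[:,:2].astype(np.float32)); print(nm,r,q[:,2].max())
    k=(Z>.008)&(Z<.05)&(X>.38)&(X<.65)&(Y>-.36)&(Y<-.2)
    q=P[k]*1000; print("tongs n",k.sum(),"x",q[:,0].min(),q[:,0].max())
    for x0 in range(380,640,20):
        w=q[(abs(q[:,0]-x0)<3)]; 
        if len(w): 
            ys=np.sort(w[:,1]); g=np.where(np.diff(ys)>12)[0]; print(x0,[(round(s.min()),round(s.max())) for s in np.split(ys,g+1)],round(w[:,2].max()))
    k=(Z>.05)&(X>.6)&(X<.85)&(Y>-.26)&(Y<-.06); print("mug",P[k].min(0),P[k].max(0))
E
```

```text
top
far (np.float32(718.486), np.float32(135.19165)) -1.5061105 864 left (np.float32(590.8043), np.float32(267.08377)) 0.06244334 777
yaw far 0.064685784 yaw left 0.06244334 corner mm [700.12933 263.87732]
roll ((575.6526489257812, 156.40240478515625), (44.0699462890625, 44.6852912902832), 1.4688528776168823) 50.43186451836841
bun ((568.1052856445312, 63.02277374267578), (40.027984619140625, 93.94373321533203), 88.13926696777344) 41.95844317526552
tongs n 1234 x 386.5255823080131 626.9363909792238
400 [(-283, -257)] 28
420 [(-294, -287), (-258, -252)] 24
440 [(-296, -293), (-255, -252)] 22
460 [(-301, -297), (-255, -253)] 24
480 [(-305, -299), (-257, -252)] 26
500 [(-306, -302), (-256, -252)] 27
520 [(-309, -305), (-256, -252)] 27
540 [(-313, -309), (-256, -253)] 23
560 [(-316, -312), (-257, -253)] 24
580 [(-328, -316), (-256, -253)] 25
600 [(-329, -325), (-255, -247)] 28
620 [(-332, -329), (-251, -247)] 29
mug [ 0.74895326 -0.19210008  0.05005322] [ 0.84566862 -0.10327048  0.09334227]
scene
far (np.float32(720.46747), np.float32(131.9803)) -1.4958833 718 left (np.float32(598.6245), 
[... 215 characters left out ...]
95045320163936
bun ((569.9290771484375, 60.88272476196289), (38.636688232421875, 92.75033569335938), 88.68917083740234) 41.622272316699224
tongs n 799 x 388.3930689568202 627.5396469069685
400 [(-285, -259)] 27
420 [(-294, -288), (-273, -273), (-261, -255)] 23
440 [(-297, -295), (-257, -255)] 22
460 [(-301, -298), (-257, -254)] 22
480 [(-304, -300), (-257, -253)] 27
500 [(-308, -303), (-258, -253)] 25
520 [(-312, -308), (-257, -253)] 28
540 [(-315, -312), (-257, -253)] 23
560 [(-318, -315), (-256, -253)] 22
580 [(-329, -320), (-256, -253)] 25
600 [(-331, -328), (-256, -248)] 28
620 [(-335, -331), (-252, -248)] 28
mug [ 0.75136606 -0.19392765  0.05011587] [ 0.84903965 -0.10492207  0.09303946]
```

jog_arm:
  hand: [-1,-1,-1,-1,-1,-1,-1,-1,-1,-1,-1,-1,-1,-1,-1,-1]
  translation:
    - [0,0,0]
    - [0,0,0]
    - [0,0,0]
    - [-0.0186,-0.0411,0.01]
    - [-0.0186,-0.0411,0.01]
    - [-0.0186,-0.0411,0.01]
    - [-0.0186,-0.0411,0.01]
    - [-0.0186,-0.0411,0.01]
    - [-0.0186,-0.0411,0.01]
    - [-0.0186,-0.0411,0.01]
    - [-0.0186,-0.0411,0.01]
    - [-0.0186,-0.0411,0.01]
    - [-0.0186,-0.0411,0.01]
    - [-0.0186,-0.0411,0.01]
    - [-0.0186,-0.0411,0.01]
    - [0,0,0]
  spin: [-0.128,-0.128,-0.128,0,0,0,0,0,0,0,0,0,0,0,0,0]

```text
time: 2.3
ee_pos: [0.4519, 0.1118, 0.1062]
ee_rot: [-3.14, -0.0, -3.084]
contact_force: [-1.1, 0.4, 0.4]
width: 1.0
```

jog_arm:
  hand: [-1,-1,-1,-1,-1,-1,-1,-1,-1,-1,-1,-1,-1,-1,-1,-1,-1]
  translation:
    - [0,0,0.025]
    - [0,0,0.025]
    - [0,0,0.025]
    - [0,0,0.017]
    - [0,0,0.008]
    - [-0.01,0,0]
    - [-0.01,0,0]
    - [-0.006,0,0]
    - [-0.005,0,0]
    - [-0.005,0,0]
    - [-0.005,0,0]
    - [-0.005,0,0]
    - [-0.005,0,0]
    - [-0.005,0,0]
    - [-0.005,0,0]
    - [-0.005,0,0]
    - [0,0,0]
  spin: [-0.006,0,0,0,0,0,0,0,0,0,0,0,0,0,0,0,0]

```text
time: 4.42
ee_pos: [0.5178, 0.1203, 0.0069]
ee_rot: [3.141, 0.002, -3.072]
contact_force: [-0.2, 0.9, -0.4]
width: 1.001
```

jog_arm:
  hand: [-1,-1,-1,-1]
  translation:
    - [-0.004,0,0]
    - [-0.004,0,0]
    - [-0.003,0,0]
    - [0,0,0]
  spin: [0,0,0,0]

```text
time: 4.92
ee_pos: [0.5273, 0.1208, 0.0067]
ee_rot: [-3.142, -0.001, -3.071]
contact_force: [-4.0, -0.5, 3.1]
width: 1.0
```

```bash
cat >> h.py <<'E'
def tray(c):
    hsv=cv2.cvtColor(c["color"],cv2.COLOR_RGB2HSV)
    m=(hsv[...,0]>=18)&(hsv[...,0]<=32)&(hsv[...,1]>50)&(hsv[...,2]>120)
    m=big(cv2.morphologyEx(m.astype(np.uint8),cv2.MORPH_CLOSE,np.ones((5,5))))
    k=max(cv2.findContours(m.astype(np.uint8),cv2.RETR_EXTERNAL,2)[0],key=cv2.contourArea)
    r=cv2.minAreaRect((ray(c,k.reshape(-1,2),.014)[:,:2]*1000).astype(np.float32)); return np.round(r[0],1),np.round(r[1],1),r[2],cv2.boxPoints(r).round(1).tolist()
E
python3 - <<'E'
from h import *
for n in ("top","scene"):
    c=cam(n);save(c,n+"1.png");print(tray(c))
E
```

```text
(array([639.7, 121. ]), array([135.9, 210.7]), 4.001430034637451, [[564.5, 221.39999389648438], [579.2000122070312, 11.199999809265137], [714.7999877929688, 20.700000762939453], [700.0999755859375, 230.89999389648438]])
(array([624.3, 117.8]), array([171.2, 212. ]), 3.992838144302368, [[531.5, 217.60000610351562], [546.2000122070312, 6.099999904632568], [717.0, 18.0], [702.2999877929688, 229.5]])
```

View pics/top1.png

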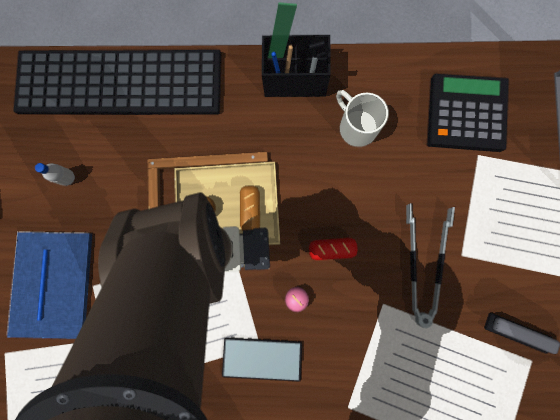

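```bash
python3 -c "
from h import *
print(ctrl.read_state()['joint_pos'])"
```

```text
[-0.37990087  0.58485147  0.0771998   1.99184955 -0.07942958  0.56830019
  1.3925075 ]
```

jog_arm:
  hand: [-1,-1,-1,-1,-1,-1,-1,-1,-1,-1,-1,-1,-1,-1,-1,-1,-1,-1,-1]
  translation:
    - [0.01,0,0]
    - [0,0,-0.03]
    - [0,0,-0.03]
    - [0,0,-0.03]
    - [0,0,0]
    - [0,0,0]
    - [0,0,0]
    - [0,0,0]
    - [0,0,0]
    - [0,0,0]
    - [0,0,0]
    - [0,0,0]
    - [0,0,0]
    - [-0.0301,0.0202,0]
    - [-0.0301,0.0202,0]
    - [-0.0301,0.0202,0]
    - [-0.0301,0.0202,0]
    - [-0.0301,0.0202,0]
    - [0,0,0]
  spin: [0,0,0,0,0.175,0.175,0.175,0.175,0.175,0.175,0.175,0.175,0.175,0,0,0,0,0,0]

```text
time: 7.4
ee_pos: [0.6298, -0.027, 0.0971]
ee_rot: [3.139, 0.002, 1.633]
contact_force: [-0.0, -0.6, -0.3]
width: 1.002
```

```bash
python3 - <<'E'
from h import *
for n in ("top","scene"):
    c=cam(n);save(c,n+"2.png");print(tray(c))
E
```

```text
(array([618.6, 171.2]), array([170.9, 107.6]), 3.946791172027588, [[529.7000122070312, 219.0], [537.0999755859375, 111.5999984741211], [707.5999755859375, 123.4000015258789], [700.2000122070312, 230.8000030517578]])
(array([624.7, 117.8]), array([170.4, 211.8]), 3.938976764678955, [[532.5, 217.60000610351562], [547.0, 6.300000190734863], [717.0, 18.0], [702.5, 229.3000030517578]])
```

jog_arm:
  hand: [-1,-1,-1,-1,-1,-1,-1,-1,-1,-1,-1,-1,-1,-1,-1,-1,-1,-1]
  translation:
    - [0,0,0.025]
    - [0,0,0.025]
    - [0,0,0.02]
    - [0,0,0.014]
    - [0,0,0.006]
    - [0.01,0,0]
    - [0.01,0,0]
    - [0.005,0,0]
    - [0.005,0,0]
    - [0.005,0,0]
    - [0.005,0,0]
    - [0.005,0,0]
    - [0.005,0,0]
    - [0.005,0,0]
    - [0.004,0,0]
    - [0.003,0,0]
    - [0.003,0,0]
    - [0,0,0]
  spin: [0,0,0,0,0,0,0,0,0,0,0,0,0,0,0,0,0,0]

```text
time: 9.75
ee_pos: [0.6246, 0.039, 0.0072]
ee_rot: [3.14, 0.003, 1.635]
contact_force: [-0.4, -8.4, 4.2]
width: 0.999
```

jog_arm:
  hand: [-1,-1]
  translation:
    - [0.0015,0,0]
    - [0,0,0]
  spin: [0,0]

```text
time: 10.0
ee_pos: [0.6246, 0.0391, 0.0072]
ee_rot: [3.14, 0.004, 1.634]
contact_force: [-0.1, -11.4, 3.4]
width: 0.995
```

```bash
python3 - <<'E'
from h import *
for n in ("top","scene"):
    c=cam(n);save(c,n+"3.png");print(tray(c))
    cv2.imwrite("pics/crop3%s.png"%n,cv2.resize(c["color"][130:290,130:300,::-1] if n=="top" else c["color"][110:270,230:420,::-1],None,fx=3.4,fy=3.4,interpolation=2))
E
```

```text
(array([668.1, 245.1]), array([63.1, 39.6]), 0.17119434475898743, [[636.5, 264.79998779296875], [636.5999755859375, 225.1999969482422], [699.7000122070312, 225.39999389648438], [699.5999755859375, 264.8999938964844]])
(array([638.5, 154.7]), array([138.6, 211. ]), 4.255404472351074, [[561.5999755859375, 254.6999969482422], [577.2000122070312, 44.29999923706055], [715.4000244140625, 54.599998474121094], [699.7999877929688, 265.0]])
```

View pics/crop3scene.png

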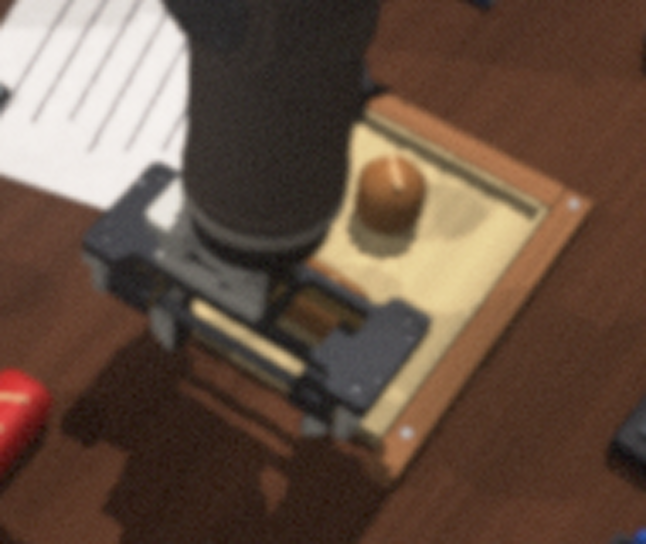

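jog_arm:
  hand: [-1,-1,-1,-1,-1,-1,-1,-1,-1,-1,-1,-1,-1,-1,-1,-1,-1,-1,-1,-1]
  translation:
    - [-0.01,0,0]
    - [0,0,-0.033]
    - [0,0,-0.033]
    - [0,0,-0.033]
    - [0,0,0]
    - [0,0,0]
    - [0,0,0]
    - [0,0,0]
    - [0,0,0]
    - [0,0,0]
    - [0,0,0]
    - [0,0,0]
    - [0.0134,-0.0455,0]
    - [0.0134,-0.0455,0]
    - [0.0134,-0.0455,0]
    - [0.0134,-0.0455,0]
    - [0.0134,-0.0455,0]
    - [0.0134,-0.0455,0]
    - [0.0134,-0.0455,0]
    - [0,0,0]
  spin: [0,0,0,0,-0.1775,-0.1775,-0.1775,-0.1775,-0.1775,-0.1775,-0.1775,-0.1775,0,0,0,0,0,0,0,0]

```text
time: 12.6
ee_pos: [0.502, -0.2805, 0.1058]
ee_rot: [-3.14, -0.001, 3.05]
contact_force: [-0.3, 0.3, -0.3]
width: 1.001
```

```bash
python3 - <<'E'
from h import *
for n in ("top","scene"):
    c=cam(n);save(c,n+"4.png");print(tray(c)); P=pts(c);X,Y,Z=np.moveaxis(P,-1,0)
    for nm,(x,y) in dict(roll=(.62,.2),bun=(.61,.105)).items():
        k=(Z>.025)&(abs(X-x)<.06)&(abs(Y-y)<.045); q=P[k]*1000; r=cv2.minAreaRect(q[:,:2].astype(np.float32)); print(nm,r)
c=cam("wrist");save(c,"wrist4.png");im=c["color"];print(ctrl.read_state()["joint_pos"])
c=cam("top")
cv2.imwrite("pics/crop4.png",np.vstack([cv2.resize(c["color"][140:290,130:290,::-1],(560,525),interpolation=2)]))
E
```

```text
(array([620.4, 155.1]), array([171. , 210.7]), 3.6868464946746826, [[528.2999877929688, 254.8000030517578], [541.9000244140625, 44.5], [712.5, 55.5], [698.9000244140625, 265.79998779296875]])
roll ((615.7824096679688, 198.50546264648438), (44.01942443847656, 43.790042877197266), 2.1526503562927246)
bun ((613.2611083984375, 105.72709655761719), (93.96968078613281, 39.15456771850586), 1.2315611839294434)
(array([622.8, 152.7]), array([171.1, 212. ]), 3.9608817100524902, [[530.0999755859375, 252.5], [544.7999877929688, 41.099998474121094], [715.5, 52.900001525878906], [700.7999877929688, 264.29998779296875]])
roll ((618.8643798828125, 197.86041259765625), (43.593971252441406, 40.75260543823242), 52.1087646484375)
bun ((614.4354248046875, 104.15713500976562), (94.45592498779297, 37.653724670410156), 2.0814476013183594)
[ 0.29272873  0.48249913  0.1587427   1.84509143 -0.10212444  0.82217362
  1.99018679]
```

View pics/crop4.png

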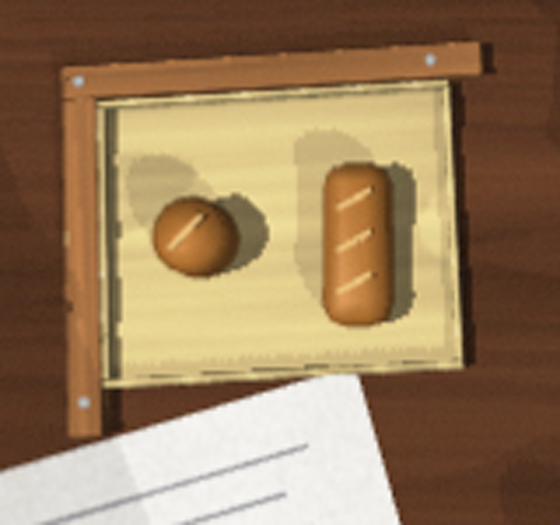

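View pics/wrist4.png

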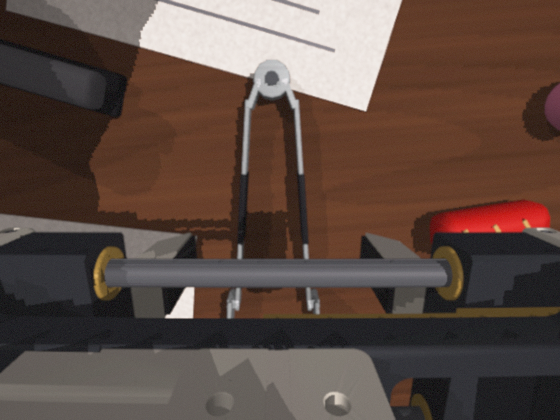

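The tray is flush against both rails, with centre and yaw matching the target. The roll is at about (617,198) mm and the bun about 94 mm to its right. In the wrist view the tongs (px x≈272) are centred between the fingers. I'll grasp them now.

jog_arm:
  hand: [-1,-1,-1,-1,-1,-1,-0.5,-0.25,-0.043,-0.043,-0.043,-0.043]
  translation:
    - [-0.002,0,0.025]
    - [0,0,0.025]
    - [0,0,0.025]
    - [0,0,0.016]
    - [0,0,0.008]
    - [0,0,0.003]
    - [0,0,0]
    - [0,0,0]
    - [0,0,0]
    - [0,0,0]
    - [0,0,0]
    - [0,0,0]
  spin: [0,0,0,0,0,0,0,0,0,0,0,0]
  force: 15

```text
time: 14.3
ee_pos: [0.5067, -0.277, 0.0041]
ee_rot: [-3.141, 0.001, 3.056]
contact_force: [0.6, -1.3, 4.3]
width: 0.529
```

jog_arm:
  hand: [-0.043,-0.043,-0.043,-0.043,-0.043]
  translation:
    - [0,0,-0.01]
    - [0,0,-0.02]
    - [0,0,-0.03]
    - [0,0,-0.03]
    - [0,0,0]
  spin: [0,0,0,0,0]

```text
time: 14.92
ee_pos: [0.5073, -0.2769, 0.0961]
ee_rot: [-3.141, 0.003, 3.057]
contact_force: [-0.5, 0.0, -2.0]
width: 0.523
```

```bash
python3 - <<'E'
from h import *
print(ctrl.read_state()["width"])
for n in ("top","scene"):
    c=cam(n);save(c,n+"5.png");P=pts(c);X,Y,Z=np.moveaxis(P,-1,0)
    k=(Z>.075)&(Z<.14)&(X>.57)&(X<.68)&(Y>-.36)&(Y<-.2); q=P[k]*1000
    print(n,k.sum(),q.min(0),q.max(0))
    for x0 in range(570,640,10):
        w=q[(abs(q[:,0]-x0)<3)]
        if len(w): 
            ys=np.sort(w[:,1]); g=np.where(np.diff(ys)>12)[0]; print(x0,[(round(s.min()),round(s.max())) for s in np.split(ys,g+1)],round(w[:,2].max()))
E
```

```text
0.5231672826115442
top 468 [ 570.1298391  -319.04734511   92.66077958] [ 627.42913057 -248.31784279  121.4112353 ]
570 [(-307, -302), (-257, -255)] 115
580 [(-308, -303), (-258, -256)] 115
590 [(-316, -304), (-259, -248)] 120
600 [(-316, -313), (-258, -249)] 120
610 [(-319, -314), (-254, -249)] 121
620 [(-319, -315), (-254, -251)] 121
630 [(-252, -252)] 111
scene 298 [ 570.17291307 -319.43601671   91.07886038] [ 627.23176652 -250.50982501  119.20186226]
570 [(-307, -305), (-258, -256)] 113
580 [(-308, -305), (-259, -256)] 113
590 [(-317, -307), (-259, -251)] 117
600 [(-317, -313), (-259, -252)] 117
610 [(-318, -315), (-255, -252)] 118
620 [(-319, -316), (-255, -251)] 118
630 [(-254, -254)] 97
```

View pics/scene5.png

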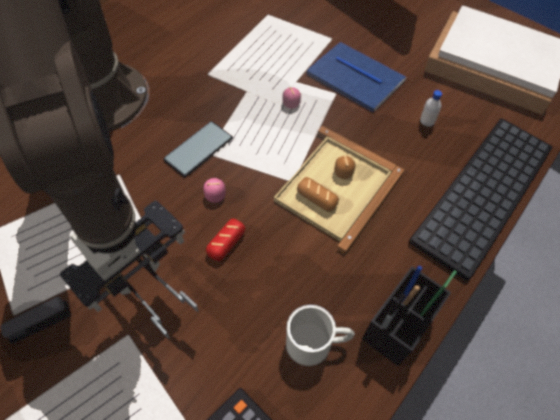

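jog_arm:
  hand: [-0.043,-0.043,-0.043,-0.043,-0.043,-0.043,-0.043,-0.043,-0.043,-0.043,-0.043,-0.043,-0.043,-0.043,-0.043,-0.043,-0.043,-0.043,-0.043,-0.043]
  translation:
    - [0,0,0]
    - [0,0,0]
    - [-0.0012,0.0146,0]
    - [-0.0025,0.0291,0]
    - [-0.0025,0.0291,0]
    - [-0.0025,0.0291,0]
    - [-0.0025,0.0291,0]
    - [-0.0025,0.0291,0]
    - [-0.0025,0.0291,0]
    - [-0.0025,0.0291,0]
    - [-0.0025,0.0291,0]
    - [-0.0025,0.0291,0]
    - [-0.0025,0.0291,0]
    - [-0.0025,0.0291,0]
    - [-0.0025,0.0291,0]
    - [-0.0025,0.0291,0]
    - [-0.0025,0.0291,0]
    - [-0.0025,0.0291,0]
    - [-0.0012,0.0146,0]
    - [0,0,0]
  spin: [-0.075,-0.075,0,0,0,0,0,0,0,0,0,0,0,0,0,0,0,0,0,0]

```text
time: 17.52
ee_pos: [0.5149, 0.1917, 0.0933]
ee_rot: [-3.142, -0.001, -3.075]
contact_force: [-0.0, -0.2, -1.0]
width: 0.523
```

```bash
cat >> h.py <<'E'
def slices(c,n,zl,zh,x1=.57,x2=.68,y1=.14,y2=.26):
    P=pts(c);X,Y,Z=np.moveaxis(P,-1,0)
    k=(Z>zl)&(Z<zh)&(X>x1)&(X<x2)&(Y>y1)&(Y<y2); q=P[k]*1000
    print(n,k.sum(),q.min(0),q.max(0))
    for x0 in range(int(x1*1000),int(x2*1000),10):
        w=q[(abs(q[:,0]-x0)<3)]
        if len(w): 
            ys=np.sort(w[:,1]); g=np.where(np.diff(ys)>12)[0]; print(x0,[(round(s.min()),round(s.max())) for s in np.split(ys,g+1)],round(w[:,2].max()))
E
python3 - <<'E'
from h import *
print(ctrl.read_state()["ee_pos"],ctrl.read_state()["ee_rot"],ctrl.read_state()["width"])
for n in ("top","scene"):
    c=cam(n);save(c,n+"6.png");slices(c,n,.07,.14); print(tray(c))
E
```

```text
[0.51488762 0.19172555 0.09329064] [-3.14157050e+00 -9.09983247e-04 -3.07500392e+00] 0.52252675629864
top 383 [570.0572318  164.10462492  90.8737215 ] [635.54148618 233.34867274 118.04397335]
570 [(171, 173), (217, 220)] 113
580 [(170, 174), (218, 221)] 113
590 [(171, 174), (219, 228)] 112
600 [(164, 175), (220, 229)] 118
610 [(166, 175), (227, 232)] 117
620 [(166, 168), (229, 233)] 117
630 [(166, 169), (230, 233)] 117
(array([631.7, 155.9]), array([148.3, 210.7]), 3.686846971511841, [[551.0, 256.20001220703125], [564.5, 46.0], [712.5, 55.5], [698.9000244140625, 265.70001220703125]])
scene 485 [570.11929541 162.21228286  89.35685948] [636.94762682 232.09982118 117.67582099]
570 [(167, 172), (215, 219)] 112
580 [(169, 173), (216, 221)] 112
590 [(169, 173), (218, 222)] 112
600 [(163, 175), (219, 230)] 116
610 [(162, 175), (225, 229)] 117
620 [(164, 170), (225, 231)] 116
630 [(164, 168), (227, 232)] 117
(array([622.6, 152.9]), array([170.7, 211.6]), 3.655463457107544, [[530.7000122070312, 253.10000610351562], [544.2000122070312, 41.900001525878906], [714.5, 52.70000076293945], [701.0, 263.8999938964844]])
```

View pics/scene6.png

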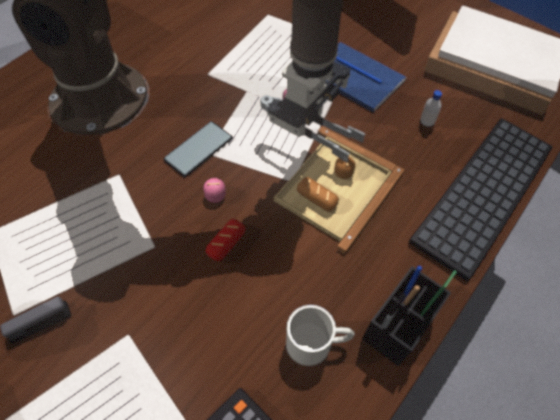

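The jaws straddle the roll: jaw midpoint about (617,198) against the roll at (617,198). Lowering them now.

jog_arm:
  hand: [-0.043,-0.043,-0.043,-0.043,-0.043,-0.043,-0.043,-0.043]
  translation:
    - [0,0,0.012]
    - [0,0,0.012]
    - [0,0,0.012]
    - [0,0,0.01]
    - [0,0,0.01]
    - [0,0,0.008]
    - [0,0,0.006]
    - [0,0,0]
  spin: [0,0,0,0,0,0,0,0]

```text
time: 18.62
ee_pos: [0.5155, 0.1907, 0.0234]
ee_rot: [-3.141, -0.001, -3.076]
contact_force: [0.0, 0.0, -0.9]
width: 0.521
```

```bash
python3 - <<'E'
from h import *
c=cam("top");save(c,"top7.png")
d=cam("scene"); print(tray(d)); slices(d,"scene",.030,.065)
cv2.imwrite("pics/crop7.png",np.hstack([cv2.resize(i,(390,390),interpolation=2) for i in (c["color"][145:275,140:270,::-1],d["color"][110:240,270:400,::-1])]))
E
```

```text
(array([630.7, 153.5]), array([153.1, 211.7]), 3.5536108016967773, [[547.7000122070312, 254.39999389648438], [560.9000244140625, 43.099998474121094], [713.7000122070312, 52.599998474121094], [700.5999755859375, 263.8999938964844]])
scene 583 [570.20039577 162.84977824  30.07203144] [639.97821718 233.35526363  49.52115023]
570 [(170, 172), (215, 220)] 41
580 [(170, 172), (217, 222)] 42
590 [(171, 172), (218, 221)] 42
600 [(163, 207), (220, 230)] 48
610 [(164, 233)] 48
620 [(165, 232)] 49
630 [(165, 216), (228, 232)] 47
640 [(164, 168), (190, 208)] 47
```

View pics/crop7.png

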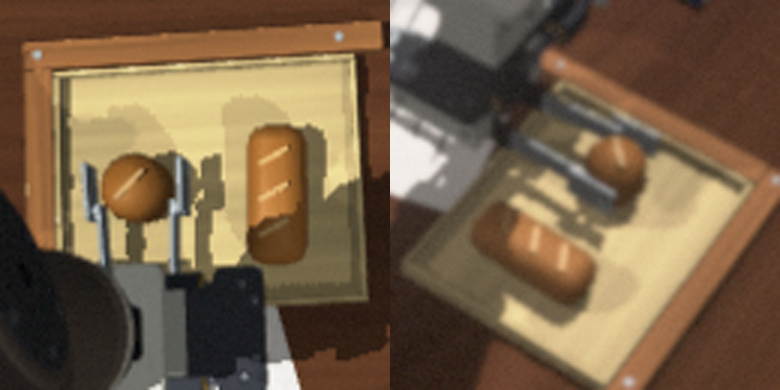

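jog_arm:
  hand: [0,0.03,0.06,0.09,0.12,0.2,0.4,1,1,1]
  translation:
    - [0,0,0]
    - [0,0,0]
    - [0,0,0]
    - [0,0,0]
    - [0,0,0]
    - [0,0,0]
    - [0,0,0]
    - [0,0,0]
    - [0,0,0]
    - [0,0,0]
  spin: [0,0,0,0,0,0,0,0,0,0]
  force: 20

```text
time: 19.98
ee_pos: [0.5157, 0.1908, 0.0238]
ee_rot: [3.141, 0.0, -3.076]
contact_force: [-1.6, 1.6, 0.3]
width: 0.472
```

jog_arm:
  hand: [1,1,1,1]
  translation:
    - [0,0,0]
    - [0,0,0]
    - [0,0,0]
    - [0,0,0]
  spin: [0,0,0,0]

```text
time: 20.48
ee_pos: [0.5157, 0.1907, 0.0237]
ee_rot: [3.142, -0.0, -3.076]
contact_force: [-0.4, 1.3, 0.1]
width: 0.471
```

```bash
python3 - <<'E'
from h import *
c=cam("top");save(c,"top8.png")
d=cam("scene"); print(tray(d)); slices(d,"scene",.030,.065);slices(c,"top",.030,.065)
cv2.imwrite("pics/crop8.png",np.hstack([cv2.resize(i,(400,400),interpolation=2) for i in (c["color"][180:260,150:230,::-1],d["color"][130:210,300:380,::-1])]))
E
```

```text
(array([622.8, 152.8]), array([169.8, 212.1]), 3.9604296684265137, [[530.7999877929688, 252.6999969482422], [545.5, 41.20000076293945], [714.7999877929688, 52.900001525878906], [700.2000122070312, 264.5]])
scene 572 [570.23679024 165.98596919  30.00162561] [641.22310601 230.60866152  49.58473808]
570 [(173, 174), (214, 216)] 42
580 [(172, 178), (213, 220)] 42
590 [(173, 177), (215, 220)] 42
600 [(166, 228)] 48
610 [(167, 227)] 50
620 [(168, 228)] 50
630 [(169, 231)] 49
640 [(172, 172), (187, 208)] 40
top 653 [570.6750016  166.69488674  30.01920497] [639.43069578 227.62888939  49.8131098 ]
570 [(173, 175), (213, 215)] 43
580 [(173, 176), (214, 218)] 44
590 [(173, 176), (214, 218)] 43
600 [(167, 225)] 48
610 [(168, 225)] 49
620 [(169, 227)] 49
630 [(170, 227)] 48
640 [(190, 207)] 38
```

View pics/crop8.png

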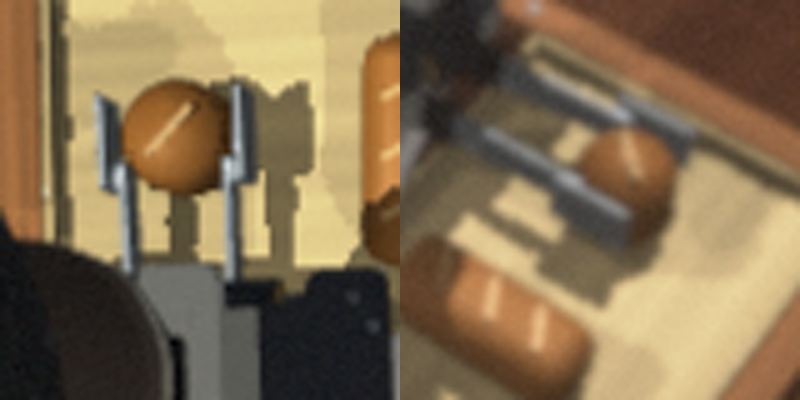

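The tongs have not closed fully: the jaws measure about 52 mm inside, and the roll touches only the right jaw, with a gap on the left. I'll raise the grip force in steps within the allowed band.

jog_arm:
  hand: [1,1,1,1]
  translation:
    - [0,0,0]
    - [0,0,0]
    - [0,0,0]
    - [0,0,0]
  spin: [0,0,0,0]
  force: 25

```text
time: 21.08
ee_pos: [0.5157, 0.1908, 0.0237]
ee_rot: [3.142, 0.0, -3.076]
contact_force: [-0.1, 0.9, 1.2]
width: 0.473
```

Width did not change between 20 and 25 N. That means the jaws are against something solid, most likely the roll, since the depth edges smear by about 2 mm. I'll do a slow test lift.

jog_arm:
  hand: [1,1,1,1,1,1]
  translation:
    - [0,0,-0.004]
    - [0,0,-0.006]
    - [0,0,-0.008]
    - [0,0,-0.008]
    - [0,0,-0.006]
    - [0,0,0]
  spin: [0,0,0,0,0,0]
  force: 23

```text
time: 21.82
ee_pos: [0.516, 0.1909, 0.0564]
ee_rot: [3.141, 0.001, -3.076]
contact_force: [-0.5, 0.4, -1.8]
width: 0.441
```

```bash
python3 - <<'E'
from h import *
c=cam("top");d=cam("scene"); print(tray(d))
for n,e in(("top",c),("scene",d)):
    slices(e,n,.060,.1)
cv2.imwrite("pics/crop9.png",np.hstack([cv2.resize(i,(400,400),interpolation=2) for i in (c["color"][180:260,150:230,::-1],d["color"][120:200,300:380,::-1])]))
E
```

```text
(array([637.3, 153.7]), array([140.1, 211.6]), 3.7952356338500977, [[560.4000244140625, 254.60000610351562], [574.4000244140625, 43.5], [714.2000122070312, 52.70000076293945], [700.2000122070312, 263.8999938964844]])
top 709 [570.07321048 169.1236483   60.42967361] [644.3321819 224.2075021  81.0723769]
570 [(174, 177), (211, 213)] 77
580 [(175, 177), (211, 214)] 75
590 [(176, 178), (212, 216)] 75
600 [(169, 223)] 81
610 [(171, 223)] 80
620 [(171, 224)] 81
630 [(172, 224)] 81
640 [(182, 212)] 75
scene 607 [570.20248519 168.21922974  60.03832538] [644.83763077 226.39782988  81.05341727]
570 [(175, 178), (211, 214)] 73
580 [(174, 180), (211, 216)] 74
590 [(176, 179), (211, 215)] 75
600 [(168, 226)] 79
610 [(169, 226)] 81
620 [(170, 225)] 80
630 [(172, 225)] 80
640 [(173, 213)] 77
```

View pics/crop9.png

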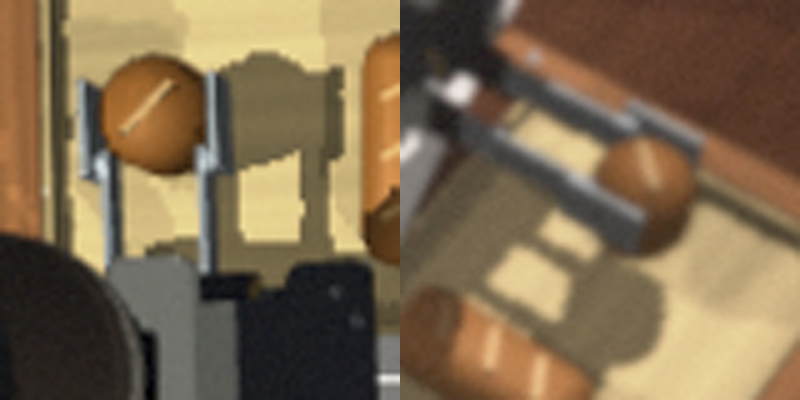

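The roll is now in the jaws and off the tray, at 40.6 mm over the pads as expected when closed. Lifting to full height.

jog_arm:
  hand: [1,1,1,1,1,1,1,1,1,1,1,1,1,1,1]
  translation:
    - [0,0,-0.005]
    - [0,0,-0.01]
    - [0,0,-0.015]
    - [0,0,-0.015]
    - [0,0,-0.015]
    - [0,0,-0.015]
    - [0,0,-0.015]
    - [0,0,-0.015]
    - [0,0,-0.01]
    - [0,0,-0.005]
    - [0,0,0]
    - [0,0,0]
    - [0,0,0]
    - [0,0,0]
    - [0,0,0]
  spin: [0,0,0,0,0,0,0,0,0,0,0,0,0,0,0]
  force: 23

```text
time: 23.8
ee_pos: [0.5157, 0.1907, 0.1756]
ee_rot: [-3.142, -0.0, -3.077]
contact_force: [-0.3, -0.9, -1.8]
width: 0.441
```

```bash
python3 - <<'E'
from h import *
c=cam("top");d=cam("scene"); print(tray(c)[:3],tray(d))
for n,e in(("top",c),("scene",d)):
    slices(e,n,.13,.24)
    P=pts(e);X,Y,Z=np.moveaxis(P,-1,0)
    k=(Z>.025)&(Z<.05)&(abs(X-.61)<.06)&(abs(Y-.105)<.04); q=P[k]*1000
    print("bun",cv2.minAreaRect(q[:,:2].astype(np.float32)),q[:,2].max())
    k=(Z>.05)&(X>.7)&(X<.85)&(Y>-.26)&(Y<-.06); print("mug",P[k].min(0),P[k].max(0))
save(d,"scene10.png")
s=ctrl.read_state();print(s["time"],s["width"],abs(s["qd"]).max())
E
```

```text
(array([637.7, 156.1]), array([136.4, 210.4]), 3.7082157135009766) (array([621.9, 152.8]), array([172., 212.]), 3.879307746887207, [[529.0, 252.6999969482422], [543.2999877929688, 41.20000076293945], [714.9000244140625, 52.900001525878906], [700.5999755859375, 264.29998779296875]])
top 1104 [570.04497151 168.83999551 164.16455884] [643.20666853 224.99645183 201.25756409]
570 [(174, 177), (210, 214)] 194
580 [(175, 177), (211, 214)] 194
590 [(175, 179), (212, 215)] 194
600 [(169, 222)] 199
610 [(170, 224)] 201
620 [(171, 224)] 200
630 [(172, 225)] 199
640 [(183, 213)] 193
bun ((613.1981811523438, 105.84225463867188), (93.55996704101562, 39.0998649597168), 1.0428067445755005) 43.20511523980426
mug [ 0.74913712 -0.19230413  0.05006638] [ 0.84672737 -0.10308987  0.09389195]
scene 916 [570.08160453 168.4083584  154.46000378] [644.91118952 225.56022845 198.83451898]
570 [(174, 176), (209, 213)] 194
580 [(174, 178), (208, 215)] 194
590 [(175, 180), (210, 216)] 193
600 [(170, 221)] 198
610 [(169, 223)] 198
620 [(169, 225)] 198
630 [(170, 225)] 199
640 [(179, 213)] 196
bun ((615.1953735351562, 103.43840026855469), (93.58666229248047, 38.85380172729492), 1.9069288969039917) 41.559916835974896
mug [ 0.75112368 -0.1939078   0.05016968] [ 0.84888022 -0.10512871  0.09323419]
23.9 0.43934764379088204 0.0018943695043281783
```

View pics/scene10.png

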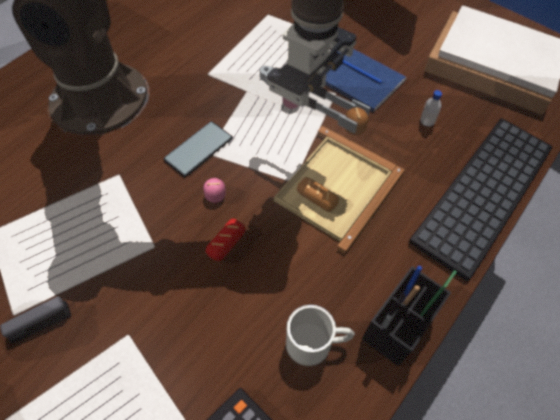

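The roll is held in the jaws at px (357,117), its top about 199 mm up and its underside about 155 mm above the desk. The tray is still flush and the bun and mug have not moved. Handing in.

```bash
python3 -c "
from workcell import ctrl
print(ctrl.finish_job()); s=ctrl.read_state(); print(s['time'],s['width'],s['ee_pos'])"
```

```text
the job is handed in; nothing more can be done
None
the job is handed in; nothing more can be done
```

The job is done and handed in at about 24 s. The tray is in the corner of the stop, and the roll is clamped in the lifted tongs and held still. No verdict was reported.

I pushed the tray against the far rail, then the left rail, using the open fingers. I then picked up the tongs at 48 mm over the pads, lowered the jaws over the roll, closed at 20–25 N and lifted at 23 N.

**What the last checks showed:**
- **Roll:** its top was at about 199 mm, so its underside was about 155 mm above the desk. The opening was 40.4 mm, close to the 41 mm expected when closed on the roll, and the arm was still.
- **Tray:** its corner measured (700.6, 264.3) mm against the stop's (700.4, 263.2), with yaw 0.068 against 0.064 rad. That agrees within the 2 mm calibration.
- **Bun and mug:** neither had moved, within about 1 mm.

**What disagreed:**
- **Tongs closing:** they stopped at 43.4 mm over the pads, even at 25 N, and only reached 40.6 mm once lifted off. I did not find the cause. They held through the lift.
- **Final tray check:** the arm hid part of the tray from the top camera at the end, so that check rests on the scene camera.
- **Picture budget:** I viewed 12 pictures, two over the budget of 10.

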